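# Load the soak-test carrier with amplifier modules

### The arm

A 6-joint arm with a two-finger parallel gripper is mounted at the origin on a cart in front of the work surface, level with it; the furniture and walls round the work are solid. World frame = base frame: x ahead of the robot, y to its left, z up, the work surface at z = 0. Lengths are in mm, angles in degrees, forces in N, time in s.
With the tool pointing down it reaches from about 300 to 850 mm from the base axis. Payload 4.2 kg.
Tool frame: the origin (TCP) lies at the very end of the fingers, on their centre line; the grasp point (between the pads) lies 19 mm behind it (env.grasp_offset is the distance from the TCP to the grasp point, in mm); z points along the fingers, y is the line along which they close (so a half turn about z gives the same grasp; the last joint's range is limited). The gripper opens to 91 mm and grips with 3 to 60 N. Pads are 32 mm wide; open, the fingers measure 118 mm over their backs; the gripper's body (76 mm by 178 mm) begins 60 mm behind the grasp point.
Start: joints at [72.365, 18.312, 89.639, -0, 72.044, -1.146], TCP at [163.212, 551.367, 213.976] pointing down, gripper open.
Joint ranges: [-177.97, 177.97], [-48.28, 115.42], [12.27, 149.76], [-77.06, 257.06], [2.81, 150.46], [-146.56, 146.56]. Speed limits (degrees/s): [147.25, 147.25, 180, 180, 180, 180].

### API

Orientations are given as [roll, pitch, yaw] about the fixed x, y, z axes, in that order (R = Rz(yaw) Ry(pitch) Rx(roll)).
In Python, from workcell import env, eyes gives the robot as it stands.
- The arm moves only by the tool send_rows, never from a script. Its arguments are lists of equal length, an entry for each row: "grip": the opening, from -1 (shut) to 1 (fully open), so that 0 is half open; "xyz": the shift along the world's x, y, z in m, a list of three; "yaw": the turn about the world's z in degrees. A call has 1 to 8 rows; each row is the pose to reach, as a shift and turn from the pose commanded when the call began; what a row does not reach only later rows make up. A row lasts 1/12 s, in which the tool goes at most 41.7 mm and 7.16 degrees, less where a joint would pass 70% of its speed; a pose out of reach is approached as far as the arm can. A call with a gripper value outside its range is refused whole. The fingers move at their own pace and stop on an object; "grip_force" is the grip in N (left out, the last holds). Time passes only in rows, so rows that repeat a pose let the fingers close. It gives the time, the measured TCP pose, the force, the opening and the grip force at its end, in the units of the state.
- env.state(): the state, without advancing time (a new reading comes with each control period).
- eyes.grab_frame(name): name is "scene" or "top"; returns a dict with "frame" (420x560x3 uint8, red, green, blue), "fx", "fy", "cx", "cy" (pixels), "pose" (4x4, takes a point from camera to world coordinates). Camera axes: x right, y down, z forward; pixel columns grow to the right and rows downward; lengths in mm; the calibration is good to about 2 mm. A picture is of the moment at which its call begins. There is no depth.
- env.job_done(): hands the job in; it is judged then, once.
The state is a dict: "time_s": time; "qpos": joint angles; "qvel": joint speeds; "effort": joint torques, N m; "ee_pos": TCP position; "ee_rot": TCP orientation; "force": force on the tool from outside, world axes, zero at the start; "torque": the same for the moment, N m; "gripper_width": finger opening in mm; "gripper_force": force on a finger pad.
Only numpy, scipy, OpenCV 4.12 (cv2) and the standard library are available. Lean on these libraries where they do the work, as an engineer would, in place of code of your own. Each camera call takes 0.05 s, during which the arm holds its last target. There are 200 camera calls.

### The job

Load every amplifier module on the bench into the carrier plate, one to a seat, in whichever seats you like, long side along the side fence: push each one square and flush into its fence corner, hard against both the back fence and the side fence on its left, and lock it there by turning the seat's red turnbutton fully across its top. Some turnbuttons may already stand across an empty seat and must first be swung out of the way; those of seats left empty may stay as they like. Leave the other things on the bench where they are.

Things in the scene. Friction and masses are not known exactly. Their poses are not given: they have to be found in the camera images.
- carrier: fixed aluminium plate 180 (x: -85 to +95) x 360 (y) x 12 mm with blue fences 20 mm high; origin on its underside, at the bench; x points away from the robot, y left. The back fence (30 mm deep) runs all along, front face at x = +55 mm. From it 3 side fences (10 mm thick, 70 mm long) run forward; their right-hand (-y) faces, at y = +146, +26, -94 mm, form the corners of seats 0, 1, 2
- seat0 (a point): left-most seat: point on the plate's top (z = 12 mm) where the centre of a module's underside lies when it is flush in the corner, long side along the side fence: 46 mm in front of the back fence's face, 26 mm to -y of the side fence's face; axes as the carrier's. Open to the front and to -y (58 mm free to the next side fence). Any module fits
- seat1 (a point): middle seat: point on the plate's top (z = 12 mm) where the centre of a module's underside lies when it is flush in the corner, long side along the side fence: 46 mm in front of the back fence's face, 26 mm to -y of the side fence's face; axes as the carrier's. Open to the front and to -y (58 mm free to the next side fence). Any module fits
- seat2 (a point): right-most seat: point on the plate's top (z = 12 mm) where the centre of a module's underside lies when it is flush in the corner, long side along the side fence: 46 mm in front of the back fence's face, 26 mm to -y of the side fence's face; axes as the carrier's. Open to the front and to -y (58 mm free to the next side fence). Any module fits
- button0 (a joint): red turnbutton of seat 0 on an upright post: 0 = parked along the back fence, pointing to carrier +y, clear of the seat; 1.571 = fully across, pointing to carrier -x over the module; grows counter-clockwise from above; stops at both ends, stays where it is left (about 1 N at the knob turns it). Bar 14 mm wide, 10 mm thick, reaches 68 mm, passes 2.5 mm over a module's top
- button1 (a joint): red turnbutton of seat 1 on an upright post: 0 = parked along the back fence, pointing to carrier +y, clear of the seat; 1.571 = fully across, pointing to carrier -x over the module; grows counter-clockwise from above; stops at both ends, stays where it is left (about 1 N at the knob turns it). Bar 14 mm wide, 10 mm thick, reaches 68 mm, passes 2.5 mm over a module's top
- button2 (a joint): red turnbutton of seat 2 on an upright post: 0 = parked along the back fence, pointing to carrier +y, clear of the seat; 1.571 = fully across, pointing to carrier -x over the module; grows counter-clockwise from above; stops at both ends, stays where it is left (about 1 N at the knob turns it). Bar 14 mm wide, 10 mm thick, reaches 68 mm, passes 2.5 mm over a module's top
- knob0 (a point): centre of the black upright knob of turnbutton 0: 12 mm across, 26 mm tall, 58 mm from the hinge axis; its foot stands on the bar at z = 74.5 mm, its top is at z = 100.5 mm. It moves with the button
- pivot0 (a point): fixed point on the hinge axis of turnbutton 0, 20 mm behind the back fence's face, in line with the seat's centre, at the height of the bar's underside (z = 64.5 mm)
- knob1 (a point): centre of the black upright knob of turnbutton 1: 12 mm across, 26 mm tall, 58 mm from the hinge axis; its foot stands on the bar at z = 74.5 mm, its top is at z = 100.5 mm. It moves with the button
- pivot1 (a point): fixed point on the hinge axis of turnbutton 1, 20 mm behind the back fence's face, in line with the seat's centre, at the height of the bar's underside (z = 64.5 mm)
- knob2 (a point): centre of the black upright knob of turnbutton 2: 12 mm across, 26 mm tall, 58 mm from the hinge axis; its foot stands on the bar at z = 74.5 mm, its top is at z = 100.5 mm. It moves with the button
- pivot2 (a point): fixed point on the hinge axis of turnbutton 2, 20 mm behind the back fence's face, in line with the seat's centre, at the height of the bar's underside (z = 64.5 mm)
- module_a: amplifier module: grey block with dark cooling fins and yellow labels, 92 (x) x 52 (y) x 50 mm high, about 0.35 kg, plain flat sides; both ends are alike. Origin at the centre of its underside. It may be absent
- module_b: amplifier module: grey block with dark cooling fins and green labels, 92 (x) x 52 (y) x 50 mm high, about 0.35 kg, plain flat sides; both ends are alike. Origin at the centre of its underside. It may be absent
- module_c: amplifier module: grey block with dark cooling fins and blue labels, 92 (x) x 52 (y) x 50 mm high, about 0.35 kg, plain flat sides; both ends are alike. Origin at the centre of its underside. It may be absent
- spool: bystander to be left alone: reel of solder wire, 56 mm across, 40 mm high; origin at the centre of its underside
- tape: bystander to be left alone: yellow roll of tape lying flat, 82 mm across, 18 mm high; origin at the centre of its underside
- pot: bystander to be left alone: amber pot with white lid, 37 mm across, 28 mm high; origin at the centre of its underside
- tape_meas: bystander to be left alone: blue tape measure, 38 x 72 x 57 mm high; origin at the centre of its underside
- torque_tool: bystander to be left alone: torque spanner lying flat, 24 x 156 x 15 mm, long axis y; origin at the centre of its underside
Not all that is in view belongs to the job. What is shaped like the module_b but purple or turquoise is not meant. What is shaped like the module_c but purple is not meant.

How it is judged:
By the outcome, as a careful person would: the job done as asked, in the order asked, and still so for the second after the job is handed in, with the robot touching nothing.
Of module_a, module_b, module_c only 2 to 3 are there at a start; the rules pass over those that are not, and their reading is None.
At some moment in a run one of module_a, module_b, module_c may be knocked a few centimetres aside while the robot is not near it.
Once in a run the grip may slacken for a moment while it holds something.
It also fails if it takes over 210 s, if anything falls off the work surface, if the arm or the gripper's body presses on something with over 40 N, if the wrist force passes 120 N, or if a joint passes its speed limit or range.

## Working session

There is one attempt and no reset: what is moved stays moved. The work goes in short steps, Python scripts to look and compute and a tool call to move; the robot and the scene stay as the last step left them, time stands still between calls to the robot, and variables do not carry over. Pictures are saved under pics/ and viewed, at most 14 in all, crops included, and the job is handed in when it is done.

Besides the shell and the picture viewer there is one more tool, called after "Call:" as name([rows], argument=value, ...), one row to a line, values as JSON. send_rows: Moves the arm, as the interface text tells. Its arguments: {"type":"object","properties":{"grip":{"type":"array"},"xyz":{"type":"array"},"yaw":{"type":"array"},"grip_force":{"type":"number"}},"required":["grip","xyz","yaw"]}

```bash
mkdir -p pics; cat > h.py <<'E'
import numpy as np, cv2
from workcell import env, eyes
def grab(n,f=None):
    d=eyes.grab_frame(n)
    if f: cv2.imwrite(f,cv2.cvtColor(d["frame"],cv2.COLOR_RGB2BGR))
    return d
def ray(d,u,v,z):
    P=np.array(d["pose"]); r=P[:3,:3]@np.array([(u-d["cx"])/d["fx"],(v-d["cy"])/d["fy"],1.])
    o=P[:3,3]; return o+r*(z-o[2])/r[2]
def proj(d,p):
    P=np.array(d["pose"]); c=P[:3,:3].T@(np.array(p,float)-P[:3,3]); return c[0]/c[2]*d["fx"]+d["cx"],c[1]/c[2]*d["fy"]+d["cy"]
E
python3 - <<'E'
from h import *
for n in("top","scene"):
    d=grab(n,f"pics/{n}0.png"); print(n,d["fx"],np.round(d["pose"],3).tolist())
    for c in ((0,0),(560,0),(560,420),(0,420)): print(ray(d,*c,0).round())
s=env.state();print(s)
E
```

```text
top 380.02156009109063 [[0.019, -0.997, 0.073, 466.066], [-1.0, -0.018, 0.012, 30.595], [-0.011, -0.073, -0.997, 1652.906], [0.0, 0.0, 0.0, 1.0]]
[1510. 1359.    0.]
[ 1540. -1185.     0.]
[ -284. -1122.     0.]
[-340. 1223.    0.]
scene 495.0673170729842 [[0.593, -0.554, 0.585, -316.242], [-0.805, -0.389, 0.448, -649.658], [-0.021, -0.736, -0.676, 1124.196], [0.0, 0.0, 0.0, 1.0]]
[1169. 2669.    0.]
[3040. -198.    0.]
[ 439. -845.    0.]
[-308.  189.    0.]
{'time_s': 0.1, 'qpos': array([ 7.23638453e+01,  1.83475073e+01,  8.96974960e+01, -6.61353910e-04,
        7.20422035e+01, -1.14648647e+00]), 'qvel': array([-0.00716305, -0.08403705, -0.19644015,  0.12151504, -0.14067758,
        0.01892107]), 'effort': array([-8.82079294e-04, -4.13334954e+01, -2.32508272e+01,  7.26769399e-02,
        4.22174844e-02, -7.05621869e-05]), 'ee_pos': array([163.08856388, 550.94214074, 213.22206681]), 'ee_rot': array([-1.79912798e+02, -1.11619084e-03,  1.63510535e+02]), 'force': array([ 0.05060769, -0.05748811,  0.73139629]), 'torque': array([-0.01724223, -0.07119305, -0.04134036]), 'gripper_force': 0.0, 'gripper_width': 91.28958066565396}
```

View pics/top0.png

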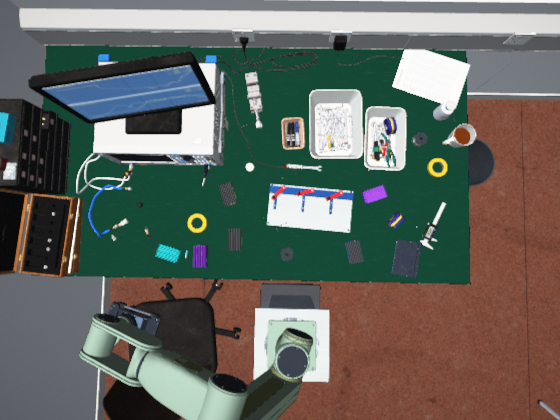

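View pics/scene0.png

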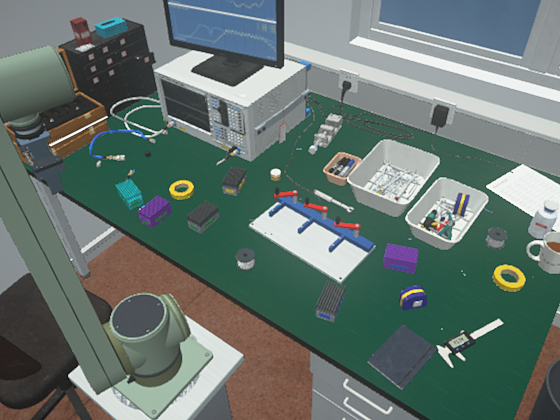

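Possible modules in the top view are the grey blocks at (228,194), (235,239) and (354,251). The decoys are turquoise at (168,254) and purple at (200,256) and (374,194). Next is a close crop to check labels and button states.

```bash
python3 - <<'E'
from h import *
t=cv2.imread("pics/top0.png")[176:276,150:416]; s=cv2.imread("pics/scene0.png")[160:325,180:420]
a=cv2.resize(t,(800,300),interpolation=3); 
b=cv2.resize(s,(436,300),interpolation=3); c=cv2.resize(cv2.imread("pics/top0.png")[180:235,262:358],(364,209),interpolation=3)
c=cv2.copyMakeBorder(c,0,91,0,0,0)
cv2.imwrite("pics/crop.png",np.vstack([a,np.hstack([b,c])]))
d=grab("top"); f=d["frame"].astype(int); hsv=cv2.cvtColor(d["frame"],cv2.COLOR_RGB2HSV)
# dark grey blocks
for nm,m in (("grey",((hsv[...,1]<90)&(hsv[...,2]<140))),("blue",((abs(hsv[...,0].astype(int)-110)<14)&(hsv[...,1]>130)&(hsv[...,2]>80))),("red",(((hsv[...,0]<8)|(hsv[...,0]>172))&(hsv[...,1]>150)&(hsv[...,2]>90))),("white",(hsv[...,2]>150)&(hsv[...,1]<50))):
    m=m.astype(np.uint8); m[:170]=0; m[272:]=0; m[:,:200]=0; m[:,420:]=0
    if nm=="grey": m=cv2.morphologyEx(m,cv2.MORPH_CLOSE,np.ones((3,3),np.uint8))
    for q in cv2.findContours(m,0,2)[0]:
        A=cv2.contourArea(q)
        if A>(120 if nm in("grey","white") else 12): print(nm,A,cv2.minAreaRect(q))
E
```

```text
grey 709.5 ((406.00860595703125, 256.6936340332031), (24.861351013183594, 32.54023742675781), 8.746162414550781)
grey 268.5 ((353.8941345214844, 251.52352905273438), (22.452302932739258, 14.100480079650879), 77.47119140625)
grey 260.0 ((234.5, 239.5), (21.0, 13.0), 90.0)
grey 256.0 ((227.55001831054688, 193.65000915527344), (22.45216941833496, 13.281564712524414), 71.56504821777344)
blue 26.5 ((398.5000305175781, 223.0), (2.1213202476501465, 14.849242210388184), 45.0)
blue 22.5 ((393.50006103515625, 218.00003051757812), (3.535533905029297, 14.849241256713867), 45.0)
blue 61.5 ((345.0, 196.0), (6.0, 16.0), 90.0)
blue 102.5 ((318.85174560546875, 193.22071838378906), (7.058866500854492, 32.38773727416992), 85.2363510131836)
blue 68.0 ((293.5, 191.0), (6.0, 23.0), 90.0)
blue 43.0 ((274.2884521484375, 189.05770874023438), (10.394155502319336, 6.275716781616211), 11.309932708740234)
red 24.0 ((334.5000305175781, 195.4999542236328), (3.130495071411133, 11.180339813232422), 63.43495178222656)
red 25.0 ((304.2884216308594, 191.9423065185547), (3.1378581523895264, 15.100942611694336), 78.69007110595703)
red 23.5 ((279.086181640625, 191.5345001220703), (2.7405009269714355, 13.53641414642334), 48.366458892822266)
white 2441.0 ((309.291015625, 212.2991943359375), (83.9266357421875, 32.95500564575195), 5.194429397583008)
```

View pics/crop.png

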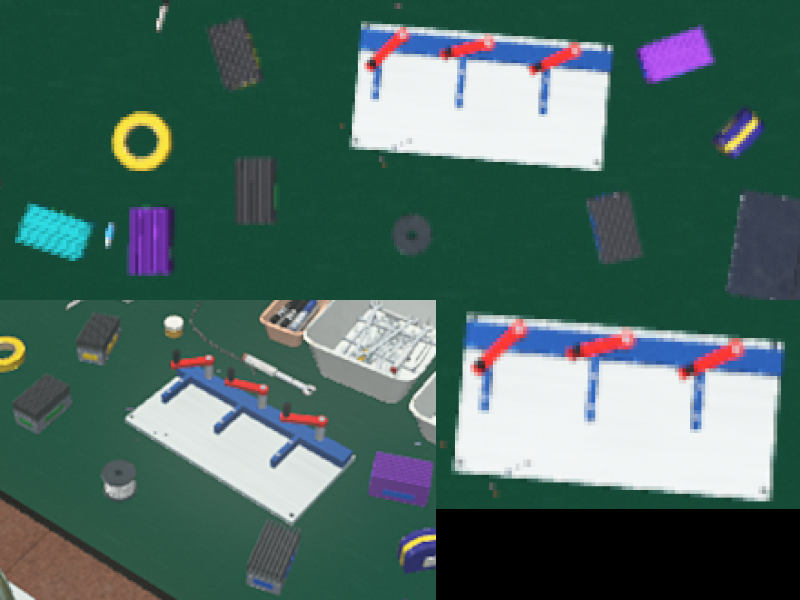

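Three modules are present: a with yellow labels (228,194), b with green (235,239) and c with blue (354,251). All three buttons stand partly swung, pointing left and towards the robot, with pivots at the crop's right-hand red ends. Next I compute world positions.

```bash
cat >> h.py <<'E'
def rect(d,mask,z,amin=10):
    out=[]
    for q in cv2.findContours(mask.astype(np.uint8),0,1)[0]:
        if cv2.contourArea(q)<amin: continue
        w=np.array([ray(d,u,v,z)[:2] for u,v in q[:,0]],np.float32)
        (c,s,a)=cv2.minAreaRect(w); 
        if s[0]<s[1]: s=s[::-1]; a+=90
        a=(a+90)%180-90   # long axis angle vs world x
        out.append((np.round(c,1),np.round(s,1),round(a,1)))
    return out
def masks(d):
    hsv=cv2.cvtColor(d["frame"],cv2.COLOR_RGB2HSV).astype(int); h,s,v=hsv[...,0],hsv[...,1],hsv[...,2]
    g=cv2.morphologyEx(((s<90)&(v<140)).astype(np.uint8),3,np.ones((3,3),np.uint8))
    r=((h<8)|(h>172))&(s>150)&(v>90); b=(abs(h-112)<14)&(s>130)&(v>80); w=(v>150)&(s<60)
    return g,r,b,w
# carrier frame -> world
def car(C,th,p):
    c,s=np.cos(np.radians(th)),np.sin(np.radians(th)); return np.array([C[0]+c*p[0]-s*p[1],C[1]+s*p[0]+c*p[1],p[2] if len(p)>2 else 12.])
E
python3 - <<'E'
from h import *
d=grab("top"); g,r,b,w=masks(d)
def roi(m,x0,y0,x1,y1):
    o=np.zeros(m.shape,np.uint8); o[y0:y1,x0:x1]=m[y0:y1,x0:x1]; return o
u=roi((w|r|b),262,180,358,235)
R=rect(d,u,12,500); print("plate",R)
(c,s,a)=R[0]; th=a-90 if a>0 else a+90
C=c-np.array([5*np.cos(np.radians(th)),5*np.sin(np.radians(th))]); print("origin",C,"yaw",th)
for n,q in (("a",(210,180,245,210)),("b",(222,222,250,256)),("c",(338,232,372,272))): print(n,rect(d,roi(g,*q),50,100))
sc=grab("scene"); gs,rs,bs,ws=masks(sc)
for x,y in((95,180),(95,-180),(-85,180),(-85,-180)):
    p=car(C,th,(x,y,12)); print("corner",np.round(proj(d,p)),np.round(proj(sc,p)))
kv=cv2.cvtColor(sc["frame"],cv2.COLOR_RGB2HSV)[...,2]
for k,y in enumerate((120,0,-120)):
    best=[]
    for m,dd in((r,d),):
        P=car(C,th,(75,y,74.5)); print("pivot",k,P.round(1),np.round(proj(d,P)),np.round(proj(sc,P)))
for rr in rect(d,roi(r,262,180,358,210),74.5): print("bar",rr, "theta", rr[2])
E
```

```text
plate [(array([581.4, -70.5]), array([365.5, 183.1]), 85.8)]
origin [576.41342761 -70.13380901] yaw -4.200000000000003
a [(array([631.9, 281. ]), array([96. , 55.3]), 18.3)]
b [(array([438.8, 246.4]), array([88.4, 54.9]), 1.5)]
c [(array([ 397.9, -255.1]), array([93.6, 58.6]), 13.0)]
corner [270. 183.] [284. 196.]
corner [353. 191.] [375. 246.]
corner [266. 225.] [248. 225.]
corner [350. 232.] [340. 282.]
pivot 0 [660.   44.1  74.5] [283. 187.] [294. 193.]
pivot 1 [651.2 -75.6  74.5] [312. 190.] [324. 209.]
pivot 2 [ 642.4 -195.3   74.5] [341. 193.] [356. 226.]
bar (array([ 629.8, -169. ]), array([46.7, 13.1]), -63.0) theta -63.0
bar (array([642.3, -43.1]), array([63. , 13.2]), -77.6) theta -77.6
bar (array([642.1,  62.1]), array([56.6, 11.5]), -47.2) theta -47.2
```

Button angles are about 47°, 17° and 31°. First I park them by pushing the knobs towards +x with closed fingers.

Call:
send_rows([
  [0.026,-0.029,0],
  [0.052,-0.058,0],
  [0.078,-0.087,0],
  [0.104,-0.116,0],
  [0.13,-0.145,0],
  [0.156,-0.174,0],
  [0.182,-0.203,0],
  [0.206,-0.23,0],
], grip=[-1,-1,-1,-1,-1,-1,-1,-1], yaw=[2,4,6,8,10,12,12.3,12.3])

```text
time_s: 0.92
ee_pos: [370.3, 319.5, 214.1]
ee_rot: [180.0, 0.0, 175.8]
force: [0.2, -0.3, -0.3]
gripper_width: 40.4
gripper_force: 0.0
```

Call:
send_rows([
  [0.026,-0.029,0],
  [0.052,-0.058,0],
  [0.078,-0.087,0],
  [0.104,-0.116,0],
  [0.13,-0.145,0],
  [0.156,-0.174,0],
  [0.182,-0.203,0],
  [0.206,-0.23,0],
], grip=[-1,-1,-1,-1,-1,-1,-1,-1], yaw=[0,0,0,0,0,0,0,0])

```text
time_s: 1.58
ee_pos: [576.4, 89.4, 213.9]
ee_rot: [180.0, 0.0, 175.8]
force: [0.5, -0.0, -0.1]
gripper_width: 0.5
gripper_force: 0.0
```

Call:
send_rows([
  [0,0,-0.035],
  [0,0,-0.07],
  [0,0,-0.105],
  [0,0,-0.132],
  [0,0,-0.132],
  [0.015,0.002,-0.132],
  [0.03,0.004,-0.132],
  [0.04,0.005,-0.132],
], grip=[-1,-1,-1,-1,-1,-1,-1,-1], yaw=[0,0,0,0,0,0,0,0])

```text
time_s: 2.25
ee_pos: [613.1, 98.4, 82.6]
ee_rot: [179.9, -0.4, 175.8]
force: [-1.3, 0.9, -0.8]
gripper_width: 0.7
gripper_force: 0.9
```

Call:
send_rows([
  [0.006,0,0],
  [0.012,0.001,0],
  [0.018,0.002,0],
  [0.022,0.002,0],
  [0.025,0.002,0],
  [0.027,0.002,0],
  [0.028,0.002,0],
  [0.028,0.002,0],
], grip=[-1,-1,-1,-1,-1,-1,-1,-1], yaw=[0,0,0,0,0,0,0,0])

```text
time_s: 2.92
ee_pos: [643.3, 98.1, 82.7]
ee_rot: [180.0, 0.0, 175.8]
force: [-1.4, 1.3, 1.4]
gripper_width: 0.2
gripper_force: 0.8
```

Call:
send_rows([
  [0.002,0,0],
  [0.004,0,0],
  [0.004,0,0],
  [-0.02,0,0],
  [-0.053,-0.01,0],
  [-0.053,-0.045,0],
  [-0.053,-0.08,0],
  [-0.053,-0.116,0],
], grip=[-1,-1,-1,-1,-1,-1,-1,-1], yaw=[0,0,0,0,0,0,0,0])

```text
time_s: 3.58
ee_pos: [590.4, -18.9, 82.6]
ee_rot: [-180.0, 0.1, 175.9]
force: [1.4, -0.1, 0.5]
gripper_width: 0.5
gripper_force: 0.0
```

Call:
send_rows([
  [0,0,0],
  [0.02,0,0],
  [0.03,0,0],
  [0.038,0,0],
  [0.043,0,0],
  [0.046,0,0],
  [0.047,0,0],
  [0.047,0,0],
], grip=[-1,-1,-1,-1,-1,-1,-1,-1], yaw=[0,0,0,0,0,0,0,0])

```text
time_s: 4.25
ee_pos: [635.1, -17.5, 81.7]
ee_rot: [-180.0, -0.3, 175.8]
force: [-6.1, 0.0, 3.5]
gripper_width: 0.6
gripper_force: 2.6
```

Call:
send_rows([
  [-0.02,0,0],
  [-0.06,0,0],
  [-0.064,-0.04,0],
  [-0.064,-0.08,0],
  [-0.064,-0.12,0],
  [-0.064,-0.122,0],
  [-0.05,-0.122,0],
  [-0.04,-0.122,0],
], grip=[-1,-1,-1,-1,-1,-1,-1,-1], yaw=[0,0,0,0,0,0,0,0])

```text
time_s: 4.92
ee_pos: [597.9, -140.5, 82.3]
ee_rot: [-180.0, 0.1, 175.7]
force: [-1.9, 1.3, 0.7]
gripper_width: 0.5
gripper_force: 1.9
```

Call:
send_rows([
  [0.01,0,0],
  [0.02,0.001,0],
  [0.026,0.002,0],
  [0.03,0.002,0],
  [0.032,0.003,0],
  [0.034,0.003,0],
  [0.035,0.003,0],
  [0.035,0.003,0],
], grip=[-1,-1,-1,-1,-1,-1,-1,-1], yaw=[0,0,0,0,0,0,0,0])

```text
time_s: 5.58
ee_pos: [627.8, -134.8, 81.3]
ee_rot: [179.9, -0.6, 175.9]
force: [-10.3, 3.5, 6.1]
gripper_width: -0.0
gripper_force: 5.9
```

Call:
send_rows([
  [-0.03,0,0],
  [-0.05,0,0.03],
  [-0.06,0,0.07],
  [-0.08,0.01,0.1],
  [-0.1,0.02,0.13],
  [-0.1,0.02,0.13],
], grip=[-1,0,1,1,1,1], yaw=[0,0,0,0,0,0])

```text
time_s: 6.08
ee_pos: [532.8, -116.0, 218.8]
ee_rot: [-179.9, 0.6, 175.9]
force: [-0.7, -0.7, 0.3]
gripper_width: 31.3
gripper_force: 0.0
```

```bash
cat >> h.py <<'E'
def roi(m,x0,y0,x1,y1):
    o=np.zeros(m.shape,np.uint8); o[y0:y1,x0:x1]=m[y0:y1,x0:x1]; return o
E
python3 - <<'E'
from h import *
d=grab("top","pics/top1.png");sc=grab("scene","pics/scene1.png"); g,r,b,w=masks(d)
for x in rect(d,roi(g,205,176,380,272),50,120): print(x)
for rr in rect(d,roi(r,262,176,358,210),74.5): print("bar",rr)
s=np.hstack([cv2.resize(cv2.imread("pics/top1.png")[170:280,200:390],(400,232),interpolation=3),cv2.resize(cv2.imread("pics/scene1.png")[160:330,180:400],(400,309),interpolation=3)[:232]*1])
cv2.imwrite("pics/m1.png",np.vstack([s,cv2.resize(cv2.imread("pics/scene1.png")[150:330,180:420],(400,300),interpolation=3)[:, :].repeat(1,1) if 0 else np.zeros((1,800,3),np.uint8)]))
for p in((398,-255,50),(439,246,50),(632,281,50)): print(np.round(proj(sc,p)))
E
```

```text
(array([438.8, 246.4]), array([88.4, 54.9]), 1.5)
(array([ 441.9, -219.7]), array([202.1, 177.4]), 18.9)
(array([ 462.9, -124.1]), array([298.7, 163.2]), 2.1)
(array([632.2, 281.1]), array([96.1, 56.3]), 19.5)
bar (array([ 644.3, -160.9]), array([63.4, 12. ]), 84.6)
bar (array([651.8, -48.6]), array([55.5, 11.7]), 81.5)
bar (array([661.8,  75.6]), array([76.3, 12. ]), 83.8)
[329. 295.]
[202. 212.]
[233. 176.]
```

View pics/m1.png

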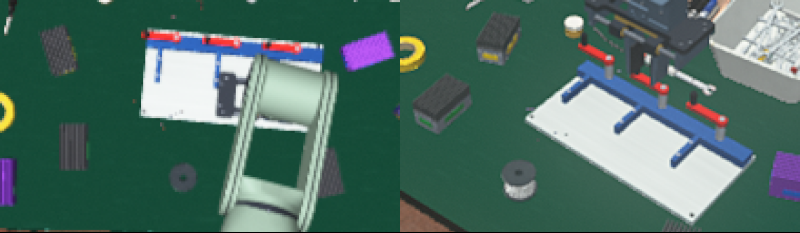

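Scene shows all three buttons parked (bars at top-view 84°, 82°, 84°), with modules a and b unmoved. Module c is hidden by the arm in this view. I pick a first.

Call:
send_rows([
  [0.005,0.03,0],
  [0.015,0.065,0],
  [0.025,0.1,0],
  [0.035,0.135,0],
  [0.045,0.17,0],
  [0.055,0.205,0],
  [0.065,0.24,0],
  [0.075,0.275,0],
], grip=[1,1,1,1,1,1,1,1], yaw=[3,6,9,12,15,18,21,23])

```text
time_s: 6.85
ee_pos: [607.8, 160.2, 209.7]
ee_rot: [-180.0, -0.1, -161.0]
force: [0.5, -0.0, -0.8]
gripper_width: 90.4
gripper_force: 0.0
```

Call:
send_rows([
  [0.007,0.035,0],
  [0.014,0.07,0],
  [0.021,0.105,0],
  [0.026,0.125,-0.03],
  [0.026,0.125,-0.06],
  [0.026,0.125,-0.09],
  [0.026,0.125,-0.11],
  [0.026,0.125,-0.12],
], grip=[1,1,1,1,1,1,1,1], yaw=[0,0,0,0,0,0,0,0])

```text
time_s: 7.52
ee_pos: [631.1, 282.8, 85.8]
ee_rot: [-179.9, -0.5, -161.1]
force: [0.4, -0.2, 0.4]
gripper_width: 91.3
gripper_force: 0.0
```

```bash
python3 - <<'E'
from h import *
print(env.state()["ee_pos"],env.state()["ee_rot"])
sc=grab("scene","pics/s2.png"); cv2.imwrite("pics/s2c.png",cv2.resize(cv2.imread("pics/s2.png")[110:260,150:350],(800,600),interpolation=3))
d=grab("top"); g,r,b,w=masks(d)
for x in rect(d,roi(g,210,220,380,272),50,120): print(x)
E
```

```text
[631.1452769  282.82809455  85.76022955] [-179.93648224   -0.49531099 -161.136734  ]
(array([ 397.9, -255. ]), array([93.6, 58.9]), 13.3)
(array([417.5, 196. ]), array([242.8,  39.6]), 24.0)
```

View pics/s2c.png

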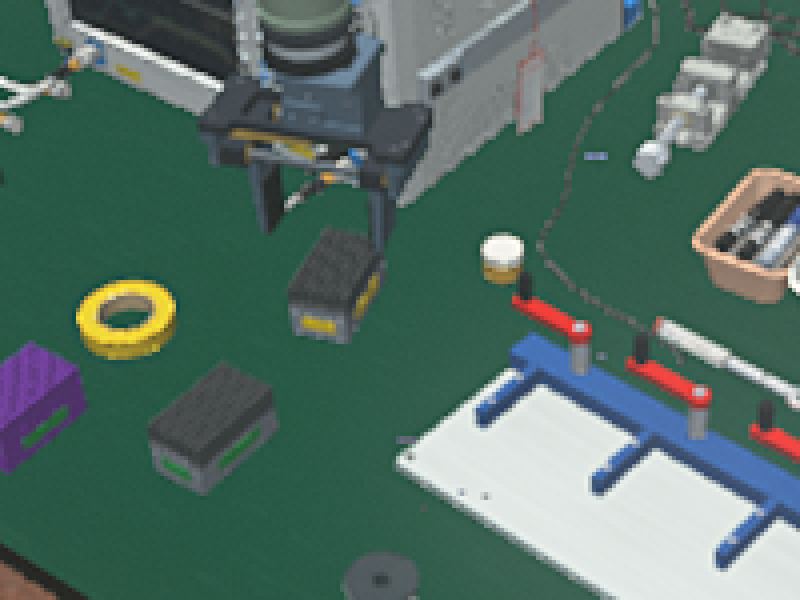

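Fingers hover astride module a at crop (325,240), with the pot clear. I descend and grip.

Call:
send_rows([
  [0,0,-0.03],
  [0,0,-0.055],
  [0,0,-0.066],
  [0,0,-0.067],
  [0,0,-0.067],
  [0,0,-0.067],
  [0,0,-0.067],
  [0,0,-0.067],
], grip=[1,1,1,1,-1,-1,-1,-1], yaw=[0,0,0,0,0,0,0,0], grip_force=40)

```text
time_s: 8.28
ee_pos: [634.2, 283.8, 26.8]
ee_rot: [180.0, 0.2, -161.2]
force: [0.2, 0.5, -0.0]
gripper_width: 67.2
gripper_force: 0.0
```

Call:
send_rows([
  [0,0,0],
  [0,0,0],
  [0,0,0.01],
  [0,0,0.03],
  [0,0,0.05],
  [0,0,0.07],
  [0,0,0.09],
  [0,0,0.09],
], grip=[-1,-1,-1,-1,-1,-1,-1,-1], yaw=[0,0,0,0,0,0,0,0])

```text
time_s: 8.95
ee_pos: [635.3, 284.3, 119.6]
ee_rot: [180.0, 0.4, -161.2]
force: [1.3, 1.4, -3.7]
gripper_width: 51.8
gripper_force: 39.9
```

Call:
send_rows([
  [-0.03,-0.015,0.02],
  [-0.06,-0.04,0.03],
  [-0.065,-0.08,0.03],
  [-0.065,-0.12,0.03],
  [-0.065,-0.16,0.03],
  [-0.065,-0.2,0.03],
  [-0.056,-0.23,0.03],
  [-0.046,-0.239,0.03],
], grip=[-1,-1,-1,-1,-1,-1,-1,-1], yaw=[-3,-6,-9,-12,-15,-18,-21,-23])

```text
time_s: 9.62
ee_pos: [585.7, 39.6, 143.9]
ee_rot: [-179.8, -0.2, 175.5]
force: [0.9, 0.7, -4.5]
gripper_width: 51.9
gripper_force: 3.9
```

Call:
send_rows([
  [0,0,-0.02],
  [0,0,-0.045],
  [0,0,-0.07],
  [0,0,-0.085],
  [0,0,-0.092],
  [0,0,-0.096],
  [0,0,-0.096],
  [0,0,-0.096],
], grip=[-1,-1,-1,-1,-1,-1,-1,-1], yaw=[0,0,0,0,0,0,0,0])

```text
time_s: 10.28
ee_pos: [588.1, 44.6, 49.7]
ee_rot: [180.0, 0.1, 175.8]
force: [0.2, 0.6, -4.9]
gripper_width: 51.8
gripper_force: 40.0
```

```bash
python3 - <<'E'
from h import *
s=env.state();print(s["ee_pos"],s["ee_rot"],s["force"],s["gripper_width"])
sc=grab("scene","pics/s3.png"); cv2.imwrite("pics/s3c.png",cv2.resize(cv2.imread("pics/s3.png")[140:290,210:410],(800,600),interpolation=3))
E
```

```text
[588.06827783  44.6128276   49.66779638] [1.79978024e+02 1.04567397e-01 1.75820931e+02] [ 0.15131949  0.6436117  -4.9024955 ] 51.801945340792045
```

View pics/s3c.png

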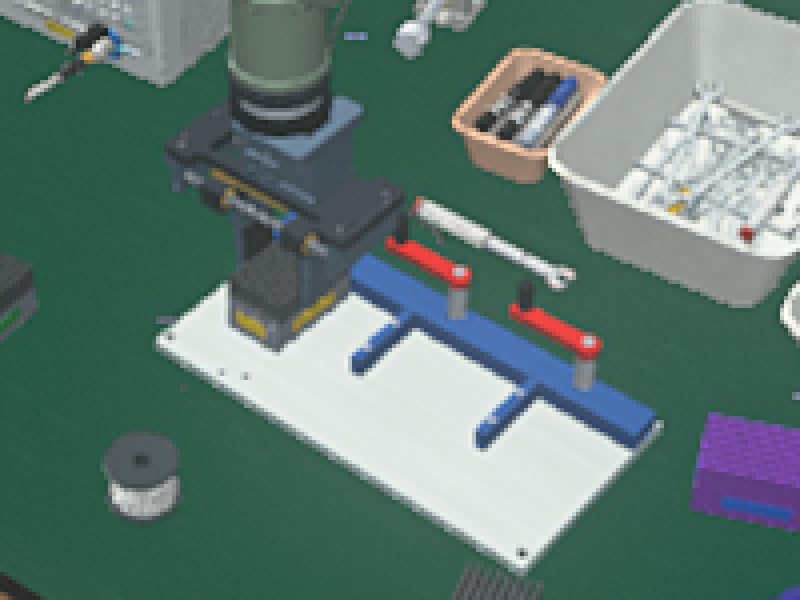

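Module a hangs over seat 0 at crop (285,290), the slack moment passed and the part is still held. Now I lower it and release.

Call:
send_rows([
  [0,0,-0.004],
  [0,0,-0.007],
  [0,0,-0.009],
  [0,0,-0.011],
  [0,0,-0.012],
  [0,0,-0.012],
], grip=[-1,-1,-1,-1,-1,-1], yaw=[0,0,0,0,0,0])

```text
time_s: 10.83
ee_pos: [586.6, 44.8, 43.2]
ee_rot: [180.0, 0.1, 175.8]
force: [-14.1, 0.3, 32.7]
gripper_width: 51.5
gripper_force: 40.0
```

Call:
send_rows([
  [0,0,0.003],
  [-0.004,0,0.006],
  [-0.004,0,0.006],
  [-0.004,0,0.006],
  [-0.004,0,0.006],
  [-0.004,0,0.006],
], grip=[-1,-1,-0.1,0.4,0.4,0.4], yaw=[0,0,0,0,0,0])

```text
time_s: 11.33
ee_pos: [583.7, 44.4, 42.9]
ee_rot: [180.0, 0.0, 175.8]
force: [0.3, 1.6, -0.6]
gripper_width: 63.6
gripper_force: 0.0
```

```bash
python3 - <<'E'
from h import *
s=env.state();print(s["ee_pos"],s["ee_rot"],s["force"],s["gripper_width"])
sc=grab("scene","pics/s4.png"); cv2.imwrite("pics/s4c.png",cv2.resize(cv2.imread("pics/s4.png")[165:255,230:350],(800,600),interpolation=3))
E
```

```text
[583.74095468  44.38229943  42.90827632] [1.79989173e+02 3.86055354e-02 1.75808887e+02] [ 0.32210684  1.55810262 -0.55120998] 63.56650919277816
```

View pics/s4c.png

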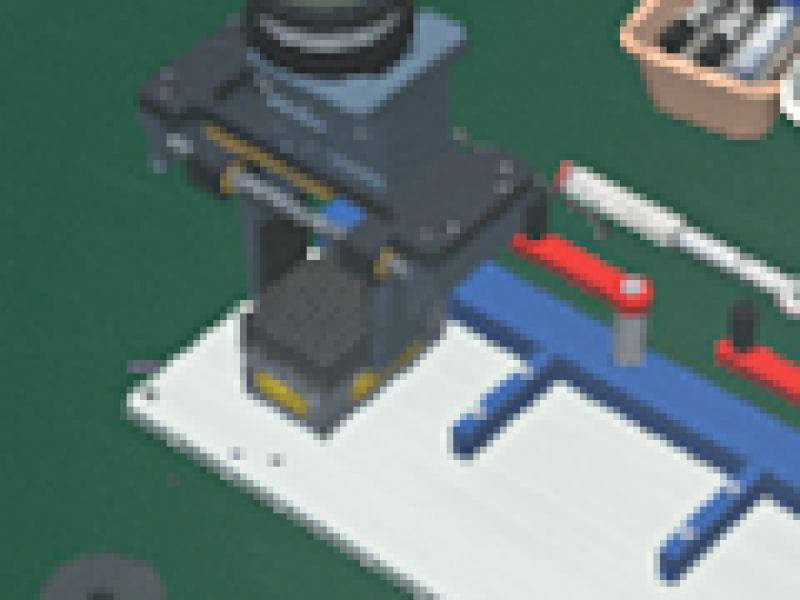

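Call:
send_rows([
  [0,0,0.03],
  [0,0,0.055],
  [-0.03,0.002,0.06],
  [-0.065,0.004,0.06],
  [-0.092,0.006,0.06],
  [-0.092,0.006,0.035],
  [-0.092,0.006,0.005],
  [-0.092,0.006,0.003],
], grip=[0.4,0.4,0,-1,-1,-1,-1,-1], yaw=[0,0,0,0,0,0,0,0])

```text
time_s: 12.05
ee_pos: [487.9, 50.2, 42.7]
ee_rot: [-179.9, -0.4, 175.8]
force: [-1.1, -0.5, -0.6]
gripper_width: 26.8
gripper_force: 0.0
```

Call:
send_rows([
  [0.008,0,0],
  [0.015,-0.001,0],
  [0.02,-0.001,0],
  [0.025,-0.002,0],
  [0.03,-0.002,0],
  [0.034,-0.002,0],
  [0.037,-0.003,0],
  [0.037,-0.003,0],
], grip=[-1,-1,-1,-1,-1,-1,-1,-1], yaw=[0,0,0,0,0,0,0,0])

```text
time_s: 12.72
ee_pos: [528.4, 47.3, 46.0]
ee_rot: [180.0, -0.0, 175.8]
force: [-1.7, -0.3, 0.9]
gripper_width: 0.7
gripper_force: 0.6
```

Call:
send_rows([
  [0.002,0,0],
  [0.004,0,0],
  [0.006,0,0],
  [0.007,0,0],
  [0.008,0,0],
  [0.008,0,0],
], grip=[-1,-1,-1,-1,-1,-1], yaw=[0,0,0,0,0,0])

```text
time_s: 13.22
ee_pos: [533.1, 47.3, 45.6]
ee_rot: [-180.0, -0.4, 175.8]
force: [-8.6, 0.4, 6.0]
gripper_width: 0.2
gripper_force: 4.4
```

Call:
send_rows([
  [-0.02,0,0],
  [-0.031,-0.026,0],
  [-0.031,-0.058,0],
  [0.005,-0.059,0],
  [0.04,-0.059,0],
  [0.054,-0.059,0],
  [0.054,-0.059,0],
  [0.054,-0.052,0],
], grip=[-1,-1,-1,-1,-1,-1,-1,-1], yaw=[0,0,0,0,0,0,0,0])

```text
time_s: 13.88
ee_pos: [591.0, -5.4, 45.6]
ee_rot: [-180.0, 0.0, 175.7]
force: [-0.8, -0.2, 0.3]
gripper_width: 0.6
gripper_force: 0.0
```

Call:
send_rows([
  [0,0.004,0],
  [0,0.007,0],
  [0,0.01,0],
  [0,0.012,0],
  [0,0.014,0],
  [0,0.016,0],
  [0.001,0.018,0],
  [0.001,0.018,0],
], grip=[-1,-1,-1,-1,-1,-1,-1,-1], yaw=[0,0,0,0,0,0,0,0])

```text
time_s: 14.55
ee_pos: [590.4, 13.1, 46.0]
ee_rot: [-180.0, -0.1, 175.8]
force: [-1.9, -3.4, 1.7]
gripper_width: 0.2
gripper_force: 1.7
```

Call:
send_rows([
  [0,0.002,0],
  [0,0.004,0],
  [0,0.006,0],
  [0,0.007,0],
  [0,0.007,0],
], grip=[-1,-1,-1,-1,-1], yaw=[0,0,0,0,0])

```text
time_s: 14.97
ee_pos: [590.6, 15.5, 47.0]
ee_rot: [-179.5, -0.0, 176.0]
force: [-4.6, -17.7, 8.9]
gripper_width: 0.1
gripper_force: 9.6
```

Call:
send_rows([
  [0,-0.022,0],
  [-0.04,-0.024,0],
  [-0.08,-0.02,0],
  [-0.086,0.005,0],
  [-0.086,0.035,0],
  [-0.08,0.035,0],
  [-0.07,0.035,0],
  [-0.064,0.034,0],
], grip=[-1,-1,-1,-1,-1,-1,-1,-1], yaw=[0,0,0,0,0,0,0,0])

```text
time_s: 15.63
ee_pos: [529.5, 54.8, 46.3]
ee_rot: [180.0, 0.2, 175.8]
force: [0.4, -0.9, -0.6]
gripper_width: 0.5
gripper_force: 0.0
```

Call:
send_rows([
  [0.002,0,0],
  [0.004,0,0],
  [0.006,0,0],
  [0.008,0,0],
  [0.009,0,0],
  [0.01,0,0],
  [0.01,0,0],
], grip=[-1,-1,-1,-1,-1,-1,-1], yaw=[0,0,0,0,0,0,0])

```text
time_s: 16.22
ee_pos: [533.5, 53.8, 45.4]
ee_rot: [-179.9, -0.5, 175.8]
force: [-7.5, -0.4, 4.4]
gripper_width: 0.2
gripper_force: 3.5
```

Call:
send_rows([
  [-0.008,0,0.03],
  [-0.008,0,0.065],
  [0.01,0.005,0.09],
  [0.048,0.015,0.09],
  [0.086,0.025,0.09],
  [0.124,0.035,0.09],
  [0.16,0.04,0.09],
  [0.165,0.041,0.09],
], grip=[-1,-1,-1,-1,-1,-1,-1,-1], yaw=[0,0,0,0,0,0,0,0])

```text
time_s: 16.88
ee_pos: [707.7, 96.0, 134.7]
ee_rot: [179.9, 0.3, 175.8]
force: [0.0, -0.9, -0.4]
gripper_width: 0.3
gripper_force: 0.0
```

Call:
send_rows([
  [0,0,-0.03],
  [0,0,-0.05],
  [0,0,-0.053],
  [-0.01,0,-0.053],
  [-0.02,0,-0.053],
  [-0.03,0,-0.053],
  [-0.04,-0.001,-0.053],
  [-0.05,-0.003,-0.053],
], grip=[-1,-1,-1,-1,-1,-1,-1,-1], yaw=[0,0,0,0,0,0,0,0])

```text
time_s: 17.55
ee_pos: [652.9, 92.0, 84.4]
ee_rot: [180.0, 0.2, 175.8]
force: [2.3, -0.1, 0.2]
gripper_width: 0.5
gripper_force: 0.8
```

Call:
send_rows([
  [-0.003,0,0],
  [-0.006,0,0],
  [0.004,0,0],
  [0.004,0.028,0],
  [-0.006,0.032,0],
  [-0.034,0.03,0],
  [-0.036,0.023,0],
  [-0.038,0.014,0],
], grip=[-1,-1,-1,-1,-1,-1,-1,-1], yaw=[0,0,0,0,0,0,0,0])

```text
time_s: 18.22
ee_pos: [612.7, 106.8, 83.6]
ee_rot: [180.0, -0.1, 175.9]
force: [-4.7, 10.8, 2.0]
gripper_width: 0.2
gripper_force: 6.3
```

Call:
send_rows([
  [0,-0.006,0],
  [-0.002,-0.012,0],
  [-0.004,-0.018,0],
  [-0.006,-0.024,0],
  [-0.007,-0.028,0],
  [-0.008,-0.031,0],
  [-0.008,-0.033,0],
  [-0.008,-0.033,0],
], grip=[-1,-1,-1,-1,-1,-1,-1,-1], yaw=[0,0,0,0,0,0,0,0])

```text
time_s: 18.88
ee_pos: [606.6, 72.6, 83.0]
ee_rot: [-180.0, 0.0, 175.8]
force: [0.2, -0.3, -0.5]
gripper_width: 0.7
gripper_force: 0.0
```

Call:
send_rows([
  [0,-0.003,0],
  [0,-0.005,0],
  [0,-0.007,0],
  [0,-0.008,0],
  [0,-0.009,0],
  [0,-0.009,0],
], grip=[-1,-1,-1,-1,-1,-1], yaw=[0,0,0,0,0,0])

```text
time_s: 19.38
ee_pos: [606.2, 65.5, 83.0]
ee_rot: [179.9, -0.0, 175.8]
force: [-0.7, 5.0, 0.1]
gripper_width: 0.4
gripper_force: 2.4
```

Call:
send_rows([
  [0,-0.002,0],
  [0,-0.004,0],
  [0,-0.004,0],
  [0,-0.004,0],
], grip=[-1,-1,-1,-1], yaw=[0,0,0,0])

```text
time_s: 19.72
ee_pos: [606.2, 64.9, 83.1]
ee_rot: [179.5, -0.0, 175.7]
force: [-1.0, 14.0, -0.5]
gripper_width: 0.4
gripper_force: 7.1
```

Call:
send_rows([
  [0,0.03,0.01],
  [-0.02,0.05,0.04],
  [-0.04,0.075,0.075],
  [-0.065,0.1,0.09],
  [-0.09,0.125,0.09],
  [-0.115,0.15,0.09],
  [-0.14,0.175,0.09],
  [-0.158,0.187,0.09],
], grip=[-1,-1,0,1,1,1,1,1], yaw=[0,1,2,3,4,5,5,5])

```text
time_s: 20.38
ee_pos: [446.6, 249.2, 173.4]
ee_rot: [180.0, 0.1, -179.1]
force: [-0.0, 0.5, 0.4]
gripper_width: 37.4
gripper_force: 0.0
```

```bash
python3 - <<'E'
from h import *
s=env.state();print(s["ee_pos"],s["ee_rot"],s["force"],s["gripper_width"])
sc=grab("scene","pics/s5.png"); d=grab("top","pics/t5.png"); g,r,b,w=masks(d)
cv2.imwrite("pics/s5c.png",np.hstack([cv2.resize(cv2.imread("pics/s5.png")[150:300,180:350],(510,450),interpolation=3),cv2.resize(cv2.imread("pics/t5.png")[170:260,215:285],(290,373),interpolation=3)[:450] if 0 else cv2.copyMakeBorder(cv2.resize(cv2.imread("pics/t5.png")[170:280,215:300],(290,375),interpolation=3),0,75,0,0,0)]))
for x in rect(d,roi(g,205,176,380,272),50,120): print(x)
for rr in rect(d,roi(r,262,176,358,216),74.5): print("bar",rr)
E
```

```text
[446.57896721 249.16083329 173.38317578] [ 1.79963254e+02  5.62103722e-02 -1.79077462e+02] [-0.01138754  0.46304077  0.41228295] 37.36474912266095
(array([ 398.4, -254.9]), array([92.7, 58.5]), 13.0)
(array([413.5, 277.7]), array([213.4, 186.3]), 1.1)
(array([593.2,  49.8]), array([88.3, 49.3]), -4.7)
bar (array([ 644.3, -160.9]), array([63.4, 12. ]), 84.6)
bar (array([651.8, -48.6]), array([55.5, 11.7]), 81.5)
bar (array([626. ,  47.5]), array([64.2, 14.5]), -4.6)
```

View pics/s5c.png

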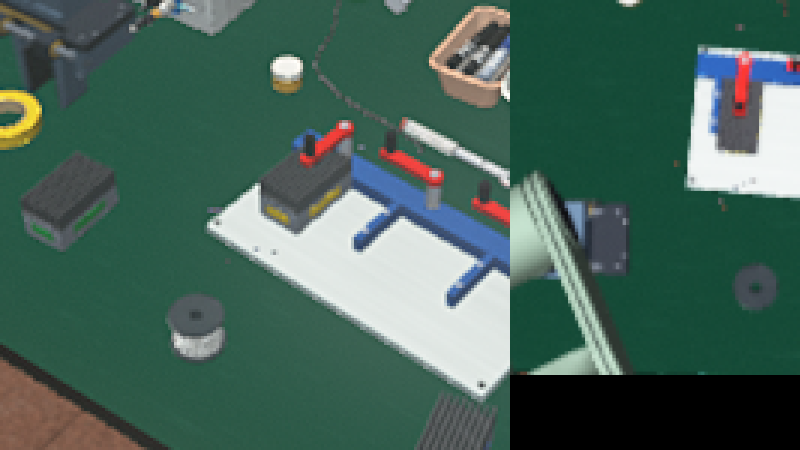

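Seat 0 is loaded and locked: module flush, bar across. Next is module b at scene (203,217).

Call:
send_rows([
  [-0.009,0,0],
  [-0.009,0,-0.03],
  [-0.009,0,-0.06],
  [-0.009,0,-0.09],
  [-0.009,0,-0.12],
  [-0.009,0,-0.14],
  [-0.009,0,-0.148],
  [-0.009,0,-0.148],
], grip=[1,1,1,1,1,1,1,1], yaw=[0.6,0.6,0.6,0.6,0.6,0.6,0.6,0.6])

```text
time_s: 21.15
ee_pos: [438.7, 246.0, 23.3]
ee_rot: [-179.9, -0.2, -178.6]
force: [-0.1, -0.7, 0.9]
gripper_width: 91.2
gripper_force: 0.0
```

Call:
send_rows([
  [0,0,0],
  [0,0,0],
  [0,0,0],
  [0,0,0],
  [0,0,0],
  [0,0,0],
  [0,0,0],
  [0,0,0],
], grip=[-1,-1,-1,-1,-1,-1,-1,-1], yaw=[0,0,0,0,0,0,0,0], grip_force=45)

```text
time_s: 21.82
ee_pos: [439.6, 248.0, 25.6]
ee_rot: [179.9, 0.1, -178.6]
force: [-1.2, 1.5, 3.7]
gripper_width: 51.8
gripper_force: 45.0
```

Call:
send_rows([
  [0,0,0.02],
  [0,0,0.05],
  [0,0,0.08],
  [0,0,0.11],
  [0,-0.03,0.13],
  [0,-0.06,0.13],
  [0,-0.095,0.13],
  [0,-0.12,0.13],
], grip=[-1,-1,-1,-1,-1,-1,-1,-1], yaw=[0,0,0,0,-1,-3,-5,-5.7])

```text
time_s: 22.48
ee_pos: [437.6, 124.8, 154.3]
ee_rot: [-179.9, -0.1, 175.7]
force: [0.5, -0.3, -4.6]
gripper_width: 51.8
gripper_force: 45.0
```

Call:
send_rows([
  [0.018,-0.028,0],
  [0.038,-0.058,0],
  [0.058,-0.088,0],
  [0.078,-0.118,0],
  [0.098,-0.148,0],
  [0.118,-0.178,0],
  [0.134,-0.2,0],
  [0.137,-0.203,0],
], grip=[-1,-1,-1,-1,-1,-1,-1,-1], yaw=[0,0,0,0,0,0,0,0])

```text
time_s: 23.15
ee_pos: [578.1, -80.0, 153.4]
ee_rot: [-179.9, 0.0, 175.5]
force: [-0.1, 0.3, -3.5]
gripper_width: 51.8
gripper_force: 45.0
```

Call:
send_rows([
  [0,0,-0.02],
  [0,0,-0.045],
  [0,0,-0.07],
  [0,0,-0.09],
  [0,0,-0.102],
  [0,0,-0.108],
  [0,0,-0.111],
  [0,0,-0.111],
], grip=[-1,-1,-1,-1,-1,-1,-1,-1], yaw=[0,0,0,0,0,0,0,0])

```text
time_s: 23.82
ee_pos: [575.6, -75.4, 43.3]
ee_rot: [180.0, -0.1, 175.7]
force: [-0.3, -0.2, -3.6]
gripper_width: 51.7
gripper_force: 45.0
```

Call:
send_rows([
  [0,0,-0.002],
  [0,0,-0.004],
  [0,0,-0.005],
  [0,0,-0.006],
  [0,0,-0.006],
], grip=[-1,-1,-1,-1,-1], yaw=[0,0,0,0,0])

```text
time_s: 24.23
ee_pos: [576.3, -75.7, 38.2]
ee_rot: [180.0, 0.0, 175.7]
force: [-0.9, -0.2, -4.7]
gripper_width: 51.6
gripper_force: 45.0
```

Call:
send_rows([
  [0,0,-0.002],
  [0,0,-0.002],
  [0,0,-0.002],
  [0,0,0],
  [0,0,0.005],
  [0,0,0.03],
  [0,0,0.055],
  [0,0,0.062],
], grip=[-1,-1,-0.2,0.4,0.4,0.4,0.4,0.4], yaw=[0,0,0,0,0,0,0,0])

```text
time_s: 24.9
ee_pos: [579.0, -76.0, 104.2]
ee_rot: [-180.0, 0.5, 175.7]
force: [1.2, -0.2, 0.9]
gripper_width: 63.4
gripper_force: 0.0
```

Call:
send_rows([
  [-0.03,0.002,0],
  [-0.06,0.004,0],
  [-0.095,0.005,0],
  [-0.096,0.005,-0.025],
  [-0.096,0.005,-0.05],
  [-0.096,0.005,-0.054],
  [-0.09,0.005,-0.054],
  [-0.084,0.004,-0.054],
], grip=[0,-1,-1,-1,-1,-1,-1,-1], yaw=[0,0,0,0,0,0,0,0])

```text
time_s: 25.57
ee_pos: [493.5, -71.7, 46.5]
ee_rot: [180.0, 0.1, 175.7]
force: [-0.0, 0.1, 0.1]
gripper_width: 13.6
gripper_force: 0.0
```

Call:
send_rows([
  [0.006,0,0],
  [0.012,0,0],
  [0.018,-0.001,0],
  [0.023,-0.001,0],
  [0.027,-0.002,0],
  [0.03,-0.002,0],
  [0.033,-0.002,0],
  [0.033,-0.002,0],
], grip=[-1,-1,-1,-1,-1,-1,-1,-1], yaw=[0,0,0,0,0,0,0,0])

```text
time_s: 26.23
ee_pos: [524.0, -73.6, 45.7]
ee_rot: [180.0, -0.2, 175.7]
force: [-4.7, 0.4, 2.9]
gripper_width: 0.0
gripper_force: 2.2
```

Call:
send_rows([
  [0.002,0,0],
  [0.002,0,0],
  [-0.02,0,0],
  [-0.03,-0.03,0],
  [-0.03,-0.058,0],
  [0.005,-0.06,0],
  [0.04,-0.06,0],
  [0.056,-0.06,0],
], grip=[-1,-1,-1,-1,-1,-1,-1,-1], yaw=[0,0,0,0,0,0,0,0])

```text
time_s: 26.9
ee_pos: [586.7, -135.0, 46.8]
ee_rot: [-180.0, 0.4, 175.6]
force: [0.8, -0.1, 0.9]
gripper_width: 0.3
gripper_force: 0.0
```

Call:
send_rows([
  [0,0.005,0],
  [0,0.01,0],
  [0,0.014,0],
  [0,0.018,0],
  [0,0.022,0],
  [0,0.025,0],
  [0,0.027,0],
  [0,0.027,0],
], grip=[-1,-1,-1,-1,-1,-1,-1,-1], yaw=[0,0,0,0,0,0,0,0])

```text
time_s: 27.57
ee_pos: [580.5, -106.5, 46.1]
ee_rot: [-180.0, -0.0, 175.7]
force: [-2.3, -2.4, 0.7]
gripper_width: 0.5
gripper_force: 1.0
```

Call:
send_rows([
  [0,0.002,0],
  [0,0.004,0],
  [0,0.006,0],
  [0,0.006,0],
  [0,0.006,0],
], grip=[-1,-1,-1,-1,-1], yaw=[0,0,0,0,0])

```text
time_s: 27.98
ee_pos: [580.7, -104.2, 46.9]
ee_rot: [-179.7, 0.0, 175.8]
force: [-4.8, -13.6, 6.1]
gripper_width: 0.8
gripper_force: 7.1
```

Call:
send_rows([
  [0,-0.022,0],
  [-0.04,-0.024,0],
  [-0.08,-0.02,0],
  [-0.086,0.005,0],
  [-0.086,0.035,0],
  [-0.08,0.035,0],
  [-0.07,0.035,0],
  [-0.064,0.034,0],
], grip=[-1,-1,-1,-1,-1,-1,-1,-1], yaw=[0,0,0,0,0,0,0,0])

```text
time_s: 28.65
ee_pos: [519.6, -66.5, 46.4]
ee_rot: [180.0, 0.2, 175.7]
force: [0.2, 0.5, 0.2]
gripper_width: 0.4
gripper_force: 0.0
```

Call:
send_rows([
  [0.002,0,0],
  [0.004,0,0],
  [0.006,0,0],
  [0.008,0,0],
  [0.009,0,0],
  [0.011,0,0],
  [0.011,0,0],
], grip=[-1,-1,-1,-1,-1,-1,-1], yaw=[0,0,0,0,0,0,0])

```text
time_s: 29.23
ee_pos: [524.5, -66.9, 45.4]
ee_rot: [-180.0, -0.5, 175.7]
force: [-8.0, -2.0, 4.2]
gripper_width: 0.3
gripper_force: 3.8
```

Call:
send_rows([
  [-0.008,0,0.03],
  [-0.008,0,0.065],
  [0.01,0.005,0.09],
  [0.048,0.015,0.09],
  [0.086,0.025,0.09],
  [0.124,0.035,0.09],
  [0.16,0.04,0.09],
  [0.165,0.041,0.09],
], grip=[-1,-1,-1,-1,-1,-1,-1,-1], yaw=[0,0,0,0,0,0,0,0])

```text
time_s: 29.9
ee_pos: [699.0, -24.5, 135.1]
ee_rot: [179.9, 0.3, 175.8]
force: [0.8, 0.2, -1.1]
gripper_width: 0.4
gripper_force: 0.0
```

Call:
send_rows([
  [0,0,-0.03],
  [0,0,-0.05],
  [0,0,-0.053],
  [-0.01,0,-0.053],
  [-0.02,0,-0.053],
  [-0.03,0,-0.053],
  [-0.04,-0.001,-0.053],
  [-0.05,-0.003,-0.053],
], grip=[-1,-1,-1,-1,-1,-1,-1,-1], yaw=[0,0,0,0,0,0,0,0])

```text
time_s: 30.57
ee_pos: [644.3, -29.2, 84.5]
ee_rot: [-180.0, 0.3, 175.7]
force: [2.2, -0.4, 0.1]
gripper_width: 0.7
gripper_force: 1.0
```

Call:
send_rows([
  [-0.003,0,0],
  [-0.006,0,0],
  [0.004,0,0],
  [0.004,0.028,0],
  [-0.006,0.032,0],
  [-0.034,0.032,0],
  [-0.036,0.027,0],
  [-0.038,0.02,0],
], grip=[-1,-1,-1,-1,-1,-1,-1,-1], yaw=[0,0,0,0,0,0,0,0])

```text
time_s: 31.23
ee_pos: [604.3, -8.1, 83.5]
ee_rot: [180.0, -0.0, 175.8]
force: [0.3, -0.4, 1.0]
gripper_width: 0.3
gripper_force: 0.0
```

Call:
send_rows([
  [0,-0.006,0],
  [-0.002,-0.012,0],
  [-0.004,-0.018,0],
  [-0.006,-0.024,0],
  [-0.007,-0.03,0],
  [-0.008,-0.035,0],
  [-0.008,-0.039,0],
  [-0.008,-0.041,0],
], grip=[-1,-1,-1,-1,-1,-1,-1,-1], yaw=[0,0,0,0,0,0,0,0])

```text
time_s: 31.9
ee_pos: [597.6, -50.6, 83.1]
ee_rot: [-180.0, 0.0, 175.7]
force: [-0.6, 1.0, -0.6]
gripper_width: 0.2
gripper_force: 0.5
```

Call:
send_rows([
  [0,-0.003,0],
  [0,-0.005,0],
  [0,-0.007,0],
  [0,-0.008,0],
  [0,-0.01,0],
  [0,-0.01,0],
], grip=[-1,-1,-1,-1,-1,-1], yaw=[0,0,0,0,0,0])

```text
time_s: 32.4
ee_pos: [597.4, -54.9, 83.1]
ee_rot: [179.5, -0.0, 175.6]
force: [-0.2, 16.4, 1.6]
gripper_width: 0.0
gripper_force: 7.8
```

Call:
send_rows([
  [0,0.02,0],
  [0,0.025,0.03],
  [0,0.025,0.065],
  [-0.02,0,0.09],
  [-0.045,-0.03,0.09],
  [-0.065,-0.06,0.09],
  [-0.085,-0.09,0.09],
  [-0.1,-0.1,0.09],
], grip=[-1,-1,-1,0,1,1,1,1], yaw=[0,0,0,3,6,9,13,17])

```text
time_s: 33.07
ee_pos: [496.0, -163.2, 173.5]
ee_rot: [-179.8, 0.0, -167.2]
force: [0.1, 0.0, -0.1]
gripper_width: 30.7
gripper_force: 0.0
```

```bash
python3 - <<'E'
from h import *
s=env.state();print(s["ee_pos"],s["ee_rot"],s["qpos"].round(),s["gripper_width"])
sc=grab("scene","pics/s6.png"); d=grab("top","pics/t6.png"); g,r,b,w=masks(d)
cv2.imwrite("pics/s6c.png",np.hstack([cv2.resize(cv2.imread("pics/s6.png")[160:330,230:390],(480,510),interpolation=3),cv2.copyMakeBorder(cv2.resize(cv2.imread("pics/t6.png")[170:280,260:380],(320,293),interpolation=3),0,217,0,0,0)]))
for x in rect(d,roi(g,205,176,380,272),50,120): print(x)
for rr in rect(d,roi(r,262,176,358,216),74.5): print("bar",rr)
E
```

```text
[ 496.0328764  -163.16987566  173.4937894 ] [-1.79813782e+02  1.74776573e-02 -1.67172437e+02] [ -19.   15.  100.   -0.   64. -122.] 30.651152227625985
(array([ 448.2, -214.4]), array([263.3, 244.1]), 1.1)
(array([584.9, -70. ]), array([89.4, 50.4]), -4.9)
(array([593.2,  49.8]), array([88.3, 49.3]), -4.7)
bar (array([ 644.3, -160.9]), array([63.4, 12. ]), 84.6)
bar (array([616.8, -71.9]), array([67.1, 15.5]), -4.4)
bar (array([626. ,  47.5]), array([64.2, 14.5]), -4.6)
```

View pics/s6c.png

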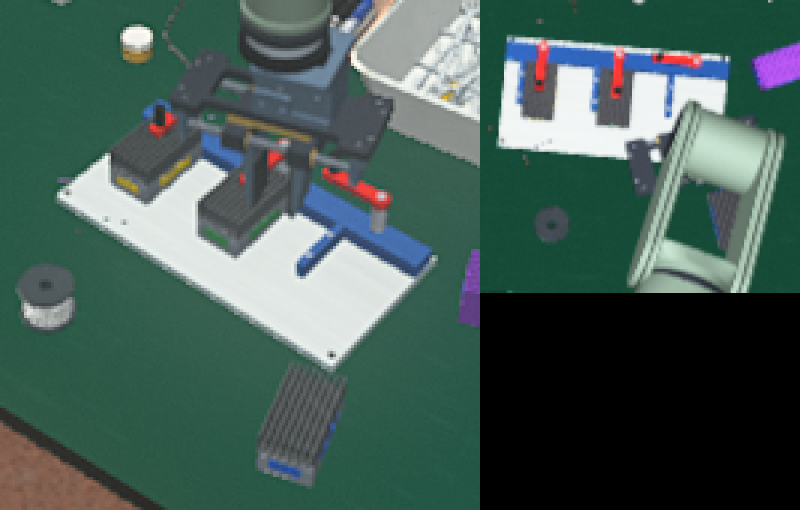

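Seats 0 and 1 are loaded and locked. I check that c at scene ~(332,300) hasn't moved, against the first scene picture.

```bash
python3 - <<'E'
import cv2,numpy as np
a=cv2.imread("pics/scene0.png")[275:330,305:360].astype(int);b=cv2.imread("pics/s6.png")[275:330,305:360].astype(int)
print(abs(a-b).mean(),abs(a-b).max())
E
```

```text
1.0297520661157025 7
```

Call:
send_rows([
  [-0.025,-0.025,0],
  [-0.05,-0.05,0],
  [-0.075,-0.075,0],
  [-0.1,-0.0995,-0.02],
  [-0.1,-0.0995,-0.05],
  [-0.1,-0.0995,-0.075],
  [-0.1,-0.0995,-0.088],
  [-0.1,-0.0995,-0.088],
], grip=[1,1,1,1,1,1,1,1], yaw=[0,0,0,0,0,0,0,0])

```text
time_s: 33.83
ee_pos: [396.2, -258.1, 82.4]
ee_rot: [179.8, -0.2, -167.3]
force: [0.3, 0.7, -0.2]
gripper_width: 90.4
gripper_force: 0.0
```

```bash
python3 - <<'E'
from h import *
s=env.state();print(s["ee_pos"],s["ee_rot"],s["qpos"].round(),s["gripper_width"])
sc=grab("scene","pics/s7.png")
cv2.imwrite("pics/s7c.png",cv2.resize(cv2.imread("pics/s7.png")[220:340,260:420],(800,600),interpolation=3))
E
```

```text
[ 396.22529976 -258.09410462   82.40336216] [ 179.77873931   -0.20374785 -167.32953517] [ -34.   17.  113.    0.   50. -137.] 90.41583249103586
```

View pics/s7c.png

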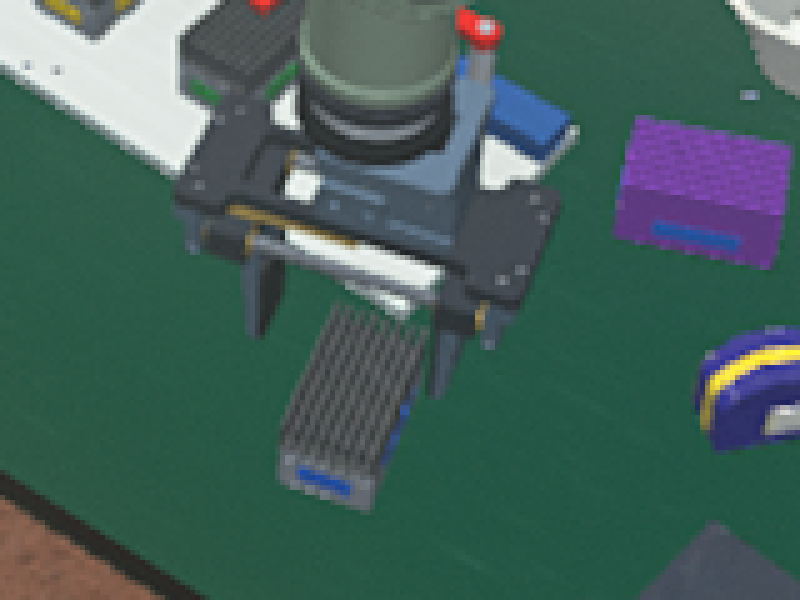

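Fingers straddle c (blue label, crop (345,400)), aligned. I descend, grip and lift.

Call:
send_rows([
  [0,0,-0.025],
  [0,0,-0.05],
  [0,0,-0.059],
  [0,0,-0.06],
  [0,0,-0.06],
  [0,0,-0.06],
  [0,0,-0.06],
  [0,0,-0.06],
], grip=[1,1,1,1,-1,-1,-1,-1], yaw=[0,0,0,0,0,0,0,0])

```text
time_s: 34.55
ee_pos: [398.0, -259.6, 26.1]
ee_rot: [-179.9, 0.1, -167.3]
force: [0.2, -0.7, 0.2]
gripper_width: 67.5
gripper_force: 0.0
```

Call:
send_rows([
  [0,0,0],
  [0,0,0],
  [0,0,0],
  [0,0,0],
  [0,0,0.02],
  [0,0,0.05],
  [0,0,0.08],
  [0,0,0.1],
], grip=[-1,-1,-1,-1,-1,-1,-1,-1], yaw=[0,0,0,0,0,0,0,0])

```text
time_s: 35.22
ee_pos: [397.3, -259.3, 126.5]
ee_rot: [-180.0, 0.0, -167.3]
force: [0.9, -0.3, -5.3]
gripper_width: 51.6
gripper_force: 44.9
```

Call:
send_rows([
  [0.015,0.005,0.02],
  [0.04,0.015,0.03],
  [0.068,0.025,0.03],
  [0.096,0.035,0.03],
  [0.124,0.045,0.03],
  [0.15,0.055,0.03],
  [0.167,0.061,0.03],
  [0.17,0.0625,0.03],
], grip=[-1,-1,-1,-1,-1,-1,-1,-1], yaw=[-2,-4,-7,-10,-13,-15,-16.8,-16.9])

```text
time_s: 35.88
ee_pos: [569.7, -195.2, 153.3]
ee_rot: [179.9, -0.0, 175.9]
force: [-0.3, -0.6, -4.0]
gripper_width: 51.6
gripper_force: 44.9
```

Call:
send_rows([
  [0,0,-0.02],
  [0,0,-0.045],
  [0,0,-0.07],
  [0,0,-0.09],
  [0,0,-0.102],
  [0,0,-0.108],
  [0,0,-0.111],
  [0,0,-0.111],
], grip=[-1,-1,-1,-1,-1,-1,-1,-1], yaw=[0,0,0,0,0,0,0,0])

```text
time_s: 36.55
ee_pos: [566.5, -196.8, 43.4]
ee_rot: [180.0, -0.1, 175.8]
force: [1.0, 0.3, -4.4]
gripper_width: 51.5
gripper_force: 44.9
```

Call:
send_rows([
  [0,0,-0.002],
  [0,0,-0.004],
  [0,0,-0.005],
  [0,0,-0.006],
  [0,0,-0.007],
  [0,0,-0.007],
], grip=[-1,-1,-1,-1,-1,-1], yaw=[0,0,0,0,0,0])

```text
time_s: 37.05
ee_pos: [567.5, -196.7, 37.4]
ee_rot: [-180.0, 0.0, 175.8]
force: [0.7, 0.1, -1.8]
gripper_width: 52.0
gripper_force: 44.9
```

Call:
send_rows([
  [0,0,-0.001],
  [0,0,-0.001],
  [0,0,-0.001],
  [0,0,0.001],
  [0,0,0.006],
  [0,0,0.031],
  [0,0,0.056],
  [0,0,0.063],
], grip=[-1,-1,-0.2,0.4,0.4,0.4,0.4,0.4], yaw=[0,0,0,0,0,0,0,0])

```text
time_s: 37.72
ee_pos: [569.8, -197.6, 104.1]
ee_rot: [-179.9, 0.4, 175.8]
force: [1.2, 0.9, -0.4]
gripper_width: 63.8
gripper_force: 0.0
```

Call:
send_rows([
  [-0.03,0.002,0],
  [-0.06,0.004,0],
  [-0.095,0.005,0],
  [-0.096,0.005,-0.025],
  [-0.096,0.005,-0.05],
  [-0.096,0.005,-0.054],
  [-0.09,0.005,-0.054],
  [-0.084,0.004,-0.054],
], grip=[0,-1,-1,-1,-1,-1,-1,-1], yaw=[0,0,0,0,0,0,0,0])

```text
time_s: 38.38
ee_pos: [484.4, -192.8, 46.5]
ee_rot: [-180.0, 0.1, 175.8]
force: [0.6, -0.4, 0.1]
gripper_width: 13.4
gripper_force: 0.0
```

Call:
send_rows([
  [0.006,0,0],
  [0.012,0,0],
  [0.018,-0.001,0],
  [0.023,-0.001,0],
  [0.027,-0.002,0],
  [0.03,-0.002,0],
  [0.034,-0.002,0],
  [0.034,-0.002,0],
], grip=[-1,-1,-1,-1,-1,-1,-1,-1], yaw=[0,0,0,0,0,0,0,0])

```text
time_s: 39.05
ee_pos: [515.1, -194.3, 45.7]
ee_rot: [180.0, -0.3, 175.8]
force: [-6.6, -0.1, 5.4]
gripper_width: 0.6
gripper_force: 3.4
```

Call:
send_rows([
  [0.001,0,0],
  [0.001,0,0],
  [-0.02,0,0],
  [-0.03,-0.03,0],
  [-0.03,-0.058,0],
  [0.005,-0.06,0],
  [0.04,-0.06,0],
  [0.055,-0.06,0],
], grip=[-1,-1,-1,-1,-1,-1,-1,-1], yaw=[0,0,0,0,0,0,0,0])

```text
time_s: 39.72
ee_pos: [577.3, -256.3, 46.6]
ee_rot: [-179.9, 0.4, 175.7]
force: [0.1, 0.4, 0.0]
gripper_width: 0.5
gripper_force: 0.0
```

Call:
send_rows([
  [0,0.005,0],
  [0,0.01,0],
  [0,0.014,0],
  [0,0.018,0],
  [0,0.022,0],
  [0,0.025,0],
  [0,0.027,0],
  [0,0.027,0],
], grip=[-1,-1,-1,-1,-1,-1,-1,-1], yaw=[0,0,0,0,0,0,0,0])

```text
time_s: 40.38
ee_pos: [571.6, -227.7, 46.3]
ee_rot: [-180.0, -0.0, 175.8]
force: [-0.9, -2.9, 1.5]
gripper_width: 0.6
gripper_force: 1.3
```

Call:
send_rows([
  [0,0.002,0],
  [0,0.004,0],
  [0,0.006,0],
  [0,0.006,0],
  [0,0.006,0],
], grip=[-1,-1,-1,-1,-1], yaw=[0,0,0,0,0])

```text
time_s: 40.8
ee_pos: [571.9, -224.1, 46.6]
ee_rot: [-179.8, 0.0, 175.9]
force: [-3.9, -8.9, 3.6]
gripper_width: 0.3
gripper_force: 5.3
```

Call:
send_rows([
  [0,0.001,0],
  [0,0.002,0],
  [0,0.002,0],
], grip=[-1,-1,-1], yaw=[0,0,0])

```text
time_s: 41.05
ee_pos: [572.0, -223.8, 47.2]
ee_rot: [-179.6, 0.1, 175.9]
force: [-5.6, -14.5, 6.3]
gripper_width: 0.6
gripper_force: 7.6
```

Call:
send_rows([
  [0,-0.022,0],
  [-0.04,-0.024,0],
  [-0.08,-0.02,0],
  [-0.086,0.005,0],
  [-0.086,0.035,0],
  [-0.08,0.035,0],
  [-0.07,0.035,0],
  [-0.064,0.034,0],
], grip=[-1,-1,-1,-1,-1,-1,-1,-1], yaw=[0,0,0,0,0,0,0,0])

```text
time_s: 41.72
ee_pos: [510.6, -185.5, 46.3]
ee_rot: [180.0, 0.2, 175.8]
force: [1.6, 0.1, 0.9]
gripper_width: 0.4
gripper_force: 0.0
```

Call:
send_rows([
  [0.002,0,0],
  [0.004,0,0],
  [0.006,0,0],
  [0.008,0,0],
  [0.009,0,0],
  [0.011,0,0],
  [0.011,0,0],
], grip=[-1,-1,-1,-1,-1,-1,-1], yaw=[0,0,0,0,0,0,0])

```text
time_s: 42.3
ee_pos: [515.7, -185.7, 45.5]
ee_rot: [180.0, -0.4, 175.8]
force: [-7.9, -2.9, 4.2]
gripper_width: 0.5
gripper_force: 4.0
```

Call:
send_rows([
  [-0.008,0,0.03],
  [-0.008,0,0.065],
  [0.01,0.005,0.09],
  [0.048,0.015,0.09],
  [0.086,0.025,0.09],
  [0.124,0.035,0.09],
  [0.16,0.04,0.09],
  [0.165,0.041,0.09],
], grip=[-1,-1,-1,-1,-1,-1,-1,-1], yaw=[0,0,0,0,0,0,0,0])

```text
time_s: 42.97
ee_pos: [689.9, -143.2, 135.1]
ee_rot: [180.0, 0.3, 175.9]
force: [0.6, 0.4, -0.2]
gripper_width: 0.8
gripper_force: 0.0
```

Call:
send_rows([
  [0,0,-0.03],
  [0,0,-0.05],
  [0,0,-0.053],
  [-0.01,0,-0.053],
  [-0.02,0,-0.053],
  [-0.03,0,-0.053],
  [-0.04,-0.001,-0.053],
  [-0.05,-0.003,-0.053],
], grip=[-1,-1,-1,-1,-1,-1,-1,-1], yaw=[0,0,0,0,0,0,0,0])

```text
time_s: 43.63
ee_pos: [635.0, -148.3, 84.4]
ee_rot: [-180.0, 0.2, 175.8]
force: [2.0, -0.1, 0.9]
gripper_width: 0.5
gripper_force: 0.9
```

Call:
send_rows([
  [-0.003,0,0],
  [-0.006,0,0],
  [0.004,0,0],
  [0.004,0.028,0],
  [-0.006,0.032,0],
  [-0.034,0.032,0],
  [-0.036,0.027,0],
  [-0.038,0.02,0],
], grip=[-1,-1,-1,-1,-1,-1,-1,-1], yaw=[0,0,0,0,0,0,0,0])

```text
time_s: 44.3
ee_pos: [594.9, -127.1, 83.4]
ee_rot: [180.0, -0.1, 175.8]
force: [0.5, 0.2, -0.3]
gripper_width: 0.3
gripper_force: 0.0
```

Call:
send_rows([
  [0,-0.006,0],
  [-0.002,-0.012,0],
  [-0.004,-0.018,0],
  [-0.006,-0.024,0],
  [-0.007,-0.03,0],
  [-0.008,-0.035,0],
  [-0.008,-0.039,0],
  [-0.008,-0.041,0],
], grip=[-1,-1,-1,-1,-1,-1,-1,-1], yaw=[0,0,0,0,0,0,0,0])

```text
time_s: 44.97
ee_pos: [588.6, -169.7, 83.1]
ee_rot: [-180.0, 0.1, 175.8]
force: [-1.2, 1.4, -0.3]
gripper_width: 0.6
gripper_force: 0.5
```

Call:
send_rows([
  [0,-0.003,0],
  [0,-0.005,0],
  [0,-0.007,0],
  [0,-0.008,0],
  [0,-0.011,0],
  [0,-0.011,0],
], grip=[-1,-1,-1,-1,-1,-1], yaw=[0,0,0,0,0,0])

```text
time_s: 45.47
ee_pos: [588.3, -174.5, 83.0]
ee_rot: [179.4, -0.1, 175.7]
force: [-0.2, 15.1, 2.9]
gripper_width: 0.2
gripper_force: 8.0
```

Stop reached. I back off clear and check.

Call:
send_rows([
  [0,0.02,0],
  [0,0.025,0.03],
  [0,0.025,0.065],
  [-0.02,0.01,0.1],
  [-0.055,-0.01,0.12],
  [-0.09,-0.03,0.12],
  [-0.125,-0.06,0.12],
  [-0.155,-0.09,0.12],
], grip=[-1,-1,-1,-1,-1,-1,-1,-1], yaw=[0,0,0,0,0,0,0,0])

```text
time_s: 46.13
ee_pos: [437.6, -265.0, 204.1]
ee_rot: [-179.9, 0.1, 175.9]
force: [-0.5, -0.5, -0.2]
gripper_width: 0.5
gripper_force: 0.0
```

Call:
send_rows([
  [-0.01,-0.02,0],
  [-0.01,-0.05,0],
  [-0.01,-0.08,0],
  [-0.01,-0.11,0],
  [-0.01,-0.13,0],
  [-0.01,-0.13,0],
  [-0.01,-0.13,0],
  [-0.01,-0.13,0],
], grip=[-1,-1,-1,-1,-1,-1,-1,-1], yaw=[0,0,0,0,0,0,0,0])

```text
time_s: 46.8
ee_pos: [428.7, -393.6, 202.9]
ee_rot: [180.0, -0.0, 175.8]
force: [-0.6, -0.3, -0.3]
gripper_width: 0.2
gripper_force: 0.0
```

```bash
python3 - <<'E'
from h import *
s=env.state();print(s["ee_pos"],s["force"])
sc=grab("scene","pics/s8.png"); d=grab("top","pics/t8.png"); g,r,b,w=masks(d)
cv2.imwrite("pics/s8c.png",np.hstack([cv2.resize(cv2.imread("pics/s8.png")[170:290,240:400],(480,360),interpolation=3),cv2.resize(cv2.imread("pics/t8.png")[170:245,260:327+0],(320,358),interpolation=3) if 0 else cv2.copyMakeBorder(cv2.resize(cv2.imread("pics/t8.png")[175:240,260:360],(320,208),interpolation=3),0,152,0,0,0)]))
for x in rect(d,roi(g,265,184,358,230),62,100): print(x)
for rr in rect(d,roi(r,262,176,358,216),74.5): print("bar",rr)
E
```

```text
[ 428.72309119 -393.59958962  202.89201619] [-0.5523464  -0.33170201 -0.2784248 ]
(array([ 574.7, -188.5]), array([87.9, 51.7]), -4.2)
(array([584. , -69.2]), array([88.7, 50. ]), -4.9)
(array([592.3,  49.6]), array([87.6, 48.9]), -4.7)
bar (array([ 609. , -190.7]), array([70.2, 14. ]), -5.3)
bar (array([616.8, -71.9]), array([67.1, 15.5]), -4.4)
bar (array([626. ,  47.5]), array([64.2, 14.5]), -4.6)
```

View pics/s8c.png

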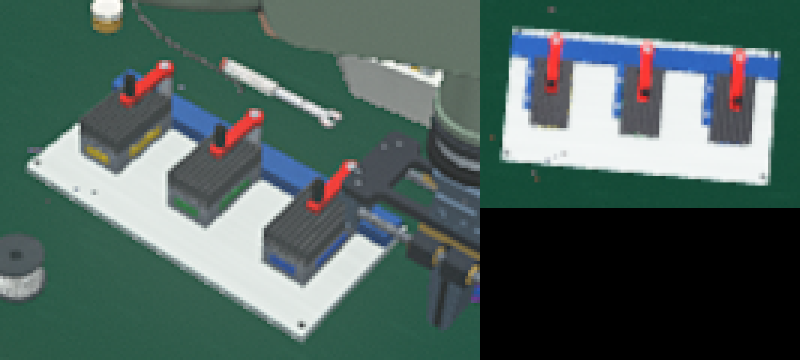

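All three modules sit parallel and flush with their buttons across, and the bystanders look undisturbed.

```bash
python3 -c "
from workcell import env
print(env.job_done())"
```

```text
the job is handed in; nothing more can be done
None
```

I loaded modules a, b and c into seats 0, 1 and 2, pushed each against its back and side fences, and turned all three turnbuttons fully across. I handed the job in at about 47 s; it returned no verdict.

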